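Dust off a clock ball and hold it before the loupe

TASK

Take the rubber air blower from its stand and hold it steady for two seconds with its nozzle pointing at the steel ball in the tray, about 3 cm from the ball and touching neither ball nor tray, then put it fully back in its stand. Then lift the tray by its upright grip, keeping it level so that the loose ball never leaves its pocket, and bring the ball in front of the loupe's lens, on the lens axis and about 45 mm from the glass, without touching the loupe. Finish there, still holding the tray up in the air, level and motionless; leave the jar, screwdriver and spool where they are.

Things in the scene. Friction and masses are not known exactly. Their poses are not given: they have to be found in the camera images.
- blower: Rigid air blower, 112 mm tall, 70 g, standing nozzle down in its stand. Origin at the nozzle tip, z up its axis (it blows along -z). Tapering black nozzle (5 to 9 mm diameter) up to z 40 mm, neck widening from 11 to 20 mm diameter at z 50, straight to z 58, then a dark rubber cylinder, 40 mm diameter, z 58 to 98 mm, domed to 112 mm. Grip the cylinder.
- stand: Blower stand: fixed aluminium block 64 x 64 x 62 mm high with a round hole, 27 mm wide, right through its middle. Origin at the centre of its underside. The blower hangs in the hole with the flat underside of its cylinder on the block's top, so its tip is then 4 mm above the bench.
- tray: Loose dark wooden tray 148 (x) x 92 (y) mm, about 0.2 kg. Origin at the centre of its underside, z up. Floor 4 mm thick, edges 10 mm high. In its middle an upright light wooden grip 44 mm long (x), 12 mm thick (y), top at z 54 mm. The ball's pocket is at the +x end; two flat clock wheels lie fixed at the -x end.
- tray_pocket (a point): Centre of the ball's pocket at the ball's centre height: 52 mm along +x from the tray's origin, 14 mm above its underside. The pocket is a brass ring, 24 mm inside and 30 mm outside diameter, only 2 mm high: the ball rolls a few mm in it and gets out if the tray tips about 35 degrees or is jerked.
- ball: Steel ball 20 mm in diameter, about 33 g, loose in the tray's pocket. Origin at its centre (its axes turn as it rolls).
- loupe: Bench loupe, fixed: steel base 110 (x) x 100 (y) x 18 mm (centred 20 mm along +x from the origin), post, and a level black barrel 130 mm above the bench, its front ring 52 mm in diameter. Origin at bench height, 30 mm behind the lens face; the lens looks along -x, z is up.
- loupe_lens (a point): Centre of the lens face, 130 mm above the bench. Axes as the loupe's: the lens looks along this point's -x, so the ball belongs at x = -45 mm, y = 0, z = 0 in this frame.
- jar: Bystander: small round glass jar with brass lid, 56 mm diameter, 55 mm tall, origin under its centre. Leave alone.
- screwdriver: Bystander: screwdriver 140 mm long lying along its x, handle to -x. Leave alone.
- spool: Bystander: red spool 48 mm diameter, 28 mm tall, origin under its centre. Leave alone.
Mind the look-alikes: they are no part of the job. What is meant by the blower is not blue, and is the smaller of those in its own colour. Of the things like the tray, leave any that is turquoise; of the rest the smaller one is meant.

How it is judged (in metres and radians):
On the way, in this order (a step that is already met when the one before it is completed fails the run):
1. the blower is held still with its nozzle pointing at the ball, tip 20 to 65 mm from the ball's centre, for 1 s (z of ball in the frame of blower between -0.065 and -0.02 m and x of ball in the frame of blower between -0.01 and 0.01 m and y of ball in the frame of blower between -0.01 and 0.01 m and linear speed of blower below 0.03 m/s and contact force between the fingers and blower above 1 N and distance between ball and tray_pocket below 0.018 m), for 1 s.
2. the blower is back in its stand, seated and released (horizontal distance between blower and stand below 0.012 m and height (world z) of blower below 0.01 m and angle between blower's own z axis and vertical below 0.15 rad and contact force between the fingers and blower below 0.1 N), for 0.2 s.
3. the tray is lifted by the gripper with the ball in its pocket (height (world z) of tray above 0.03 m and contact force between the fingers and tray above 1 N and distance between ball and tray_pocket below 0.018 m), for 0.2 s.
At the end, for the whole second after the job is handed in: The gripper holds the tray still in the air, level within 8 degrees, clear of the loupe; ball in its pocket, 25 to 65 mm before the lens face and within 15 mm of its axis sideways and in height; blower seated and released in its stand; bystanders within 30 mm of their starts (all of step 2 and x of ball in the frame of loupe_lens between -0.065 and -0.025 m and y of ball in the frame of loupe_lens between -0.015 and 0.015 m and z of ball in the frame of loupe_lens between -0.015 and 0.015 m and angle between tray's own z axis and vertical below 0.14 rad and linear speed of tray below 0.03 m/s and distance between ball and tray_pocket below 0.018 m and height (world z) of tray above 0.08 m and contact force between the fingers and tray above 1 N and contact force between tray and loupe below 0.3 N and distance of each of jar, screwdriver, spool from where it was at the start of the episode below 0.03 m); the arm keeps its last pose, push and grip.
It fails at once if the ball leaves its pocket (centre over 18 mm from the pocket's) (distance between ball and tray_pocket above 0.018 m).
It fails at once if the blower touches the ball or the tray (contact force between blower and ball above 0.3 N or contact force between blower and tray above 0.5 N).
It fails at once if the tray or the gripper knocks the loupe (contact force between any of tray, the arm, the fingers and loupe above 2 N).
It fails at once if a bystander is moved over 30 mm (distance of any of jar, screwdriver, spool from where it was at the start of the episode above 0.03 m).
It also fails if it takes over 72 s, if anything falls off the work surface, if the arm or the gripper's body presses on something with over 40 N, if the wrist force passes 120 N, or if a joint passes its speed limit or range.

ROBOT

A 6-joint arm with a two-finger parallel gripper is mounted at the origin on the work surface. World frame = base frame: x ahead of the robot, y to its left, z up, the work surface at z = 0. Lengths are in mm, angles in rad, forces in N, time in s.
With the tool pointing down it reaches from about 375 to 925 mm from the base axis. Payload 5.7 kg.
Tool frame: the origin (TCP) lies at the very end of the fingers, on their centre line; the grasp point (between the pads) lies 19 mm behind it; z points along the fingers, x is the direction in which the jaws open and shut, and the axes are right-handed (so a half turn about z gives the same grasp; the last joint's range is limited). The gripper opens to 85 mm and grips with 20 to 120 N. Pads are 22 mm wide; open, the fingers measure 114 mm over their backs; the gripper's body (76 mm by 85 mm) begins 54 mm behind the grasp point. The pads swing forward as they close: fully open they stand 13 mm farther back than shut.
Start: joints at [-1.384, 0.359, 1.51, -0, 1.272, -0.115], TCP at [178.328, -572.854, 231.267] pointing down, gripper open.
Joint ranges: [-2.97, 2.97], [-1.01, 2.36], [0.21, 2.38], [-0.96, 4.11], [0.2, 2.71], [-2.98, 2.98]. Speed limits (rad/s): [2.39, 2.39, 3.14, 3.14, 3.14, 3.14].

INTERFACE

Orientations are given as a 3x3 rotation matrix whose columns are the frame's x, y, z axes.
In Python, from station import r gives the robot as it stands.
- The arm moves only by the tool apply_moves, never from a script. Its argument "moves" is a list that holds one entry, the list of rows, each a list of 4 numbers: the shift along the world's x, y, z as a fraction of full scale, then the turn about the world's z as a fraction of full scale. In form: [[[dx, dy, dz, roll], ...]]. A call has 1 to 20 rows; each row shifts and turns the commanded pose from where the row before left it; what a row does not reach is not made up. Full scale, the value 1, is 0.25 m for a shift and pi rad for a turn. A row lasts 1/8 s, in which the tool goes at most 62.5 mm and 10.7 degrees, less where a joint would pass 70% of its speed; a pose out of reach is approached as far as the arm can. A call with a number of a shift or a turn outside -1 to 1 is refused whole. A call with a gripper value outside its range is refused whole. "claw" is the opening, from -1 (shut) to 1 (fully open), set as the call begins (left out, the last holds). The fingers move at their own pace and stop on an object; the grip force is fixed at half the most. Time passes only in rows, so rows that do not move let the fingers close. It gives the time, the measured TCP pose, the force and the opening at its end, in the units of the state.
- r.observe(): the state, without advancing time (a new reading comes with each control period).
- r.snapshot(name): name is "side" or "top"; returns a dict with "pixels" (384x512x3 uint8, red, green, blue), "vertical_fov" (degrees; the focal length in pixels is half the picture's height over the tangent of half this angle, whatever the lens; pixels are square), "cx", "cy" (the principal point, pixels), "k1" (the pictures are not rectified: a ray, as slopes to the right and down, at radius r is drawn at 1 + k1 r^2 times it, then the intrinsics apply), "cam_to_world" (4x4, takes a point from camera to world coordinates). Camera axes: x right, y down, z forward; pixel columns grow to the right and rows downward; lengths in mm; the calibration is good to about 2 mm. A picture is of the moment at which its call begins. There is no depth.
- r.finish_job(): hands the job in, once; it reports no verdict.
Trained networks look in the newest picture that a camera, given by its name, has taken for a name from the list of things; names that differ only in an ending like _2 or _b are one class to them, and where a whole thing is asked for, a point or a joint stands for the part that bears it (a point fixed in the world has none). Each returns a list of dicts, best first, with "conf" (0 to 1); they miss things now and then, are a little off and sometimes report something else, mostly with a low value. They report only what shows in the picture. A call takes as long as a camera call. They do not tell look-alikes from the thing itself.
- r.look_for(name, camera): "bbox" ([left, top, right, bottom] in pixels, round what is visible of it).
- r.cut_out(name, camera): "pixels" (384x512 bool, what is visible of it) and "bbox" ([left, top, right, bottom] in pixels, round what is visible of it).
- r.spot_point(name, camera): "pixel" ([column, row] in pixels: a listed point, or the origin of a listed thing).
The state is a dict: "time": time; "joint_positions": joint angles; "joint_velocities": joint speeds; "joint_torque": joint torques, N m; "ee_pos": TCP position; "tcp_rot": TCP orientation; "ft_force": force on the tool from outside, world axes, zero at the start; "moment": the same for the moment, N m; "grip_width": finger opening in mm.
Only numpy, scipy, OpenCV 4.12 (cv2) and the standard library are available. Lean on these libraries where they do the work, as an engineer would, in place of code of your own. Each camera call takes 0.05 s, during which the arm holds its last target. There are 200 camera calls.

## Working session

There is one attempt and no reset: what is moved stays moved. The work goes in short steps, Python scripts to look and compute and a tool call to move; the robot and the scene stay as the last step left them, time stands still between calls to the robot, and variables do not carry over. Pictures are saved under pics/ and viewed, about 8 in all and at most 12, crops included, and the job is handed in when it is done.

Besides the shell and the picture viewer there is one more tool, called after "Call:" as name(argument=value, ...), one argument or row to a line, values as JSON. apply_moves: Moves the arm, as the interface text tells. Its arguments: {"type":"object","properties":{"moves":{"type":"array","items":{"type":"array","items":{"type":"array","items":{"type":"number","minimum":-1,"maximum":1}}}},"claw":{"type":"number"}},"required":["moves"]}

```bash
ls; mkdir -p pics; cat > h.py <<'E'
import numpy as np, cv2
from station import r
def snap(n):
    s=r.snapshot(n); return s
def K(s):
    f=s["pixels"].shape[0]/2/np.tan(np.radians(s["vertical_fov"])/2)
    return np.array([[f,0,s["cx"]],[0,f,s["cy"]],[0,0,1.]]),np.array([s["k1"],0,0,0,0.])
def ray(s,px):
    k,d=K(s); u=cv2.undistortPoints(np.array([[px]],float),k,d)[0,0]
    T=np.array(s["cam_to_world"]); return T[:3,3],T[:3,:3]@np.array([u[0],u[1],1.])
def at_z(s,px,z):
    o,v=ray(s,px); return o+v*(z-o[2])/v[2]
def proj(s,P):
    k,d=K(s); T=np.linalg.inv(np.array(s["cam_to_world"]))
    rv,_=cv2.Rodrigues(T[:3,:3]); return cv2.projectPoints(np.atleast_2d(np.array(P,float)),rv,T[:3,3],k,d)[0][:,0]
def save(s,n,crop=None,sc=1.5):
    im=cv2.cvtColor(np.array(s["pixels"]),cv2.COLOR_RGB2BGR)
    if crop: im=im[crop[1]:crop[3],crop[0]:crop[2]]
    cv2.imwrite("pics/"+n+".png",cv2.resize(im,None,fx=sc,fy=sc,interpolation=cv2.INTER_CUBIC))
E
python3 - <<'E'
from h import *
np.set_printoptions(precision=1,suppress=True)
print(r.observe()["time"])
for c in ("top","side"):
    s=snap(c); save(s,c+"0"); print(c,s["vertical_fov"],s["k1"],np.array(s["cam_to_world"]))
    for n in ["blower","stand","tray","tray_pocket","ball","loupe","loupe_lens","jar","screwdriver","spool"]:
        print(n,[(round(a["conf"],2),np.round(a["pixel"]).tolist()) for a in r.spot_point(n,c)],[(round(a["conf"],2),np.round(a["bbox"]).tolist()) for a in r.look_for(n,c)] )
E
```

```text
pics
0.0
top 48.65053697091456 0.0006993284087010909 [[  -0.    -1.     0.2  249.2]
 [  -1.     0.    -0.    41.3]
 [   0.    -0.2   -1.  1283.1]
 [   0.     0.     0.     1. ]]
blower [(0.92, [144.0, 213.0]), (0.59, [125.0, 183.0]), (0.56, [159.0, 178.0])] [(0.79, [127.0, 201.0, 151.0, 219.0]), (0.77, [108.0, 172.0, 125.0, 189.0]), (0.47, [146.0, 162.0, 161.0, 179.0])]
stand [(0.7, [160.0, 176.0])] [(0.58, [141.0, 160.0, 170.0, 188.0])]
tray [(0.74, [206.0, 125.0]), (0.73, [352.0, 190.0])] [(0.92, [181.0, 111.0, 231.0, 138.0]), (0.89, [329.0, 161.0, 380.0, 218.0]), (0.27, [332.0, 98.0, 353.0, 121.0])]
tray_pocket [(0.85, [188.0, 122.0]), (0.59, [370.0, 178.0])] [(0.85, [181.0, 108.0, 228.0, 138.0]), (0.76, [332.0, 162.0, 384.0, 217.0])]
ball [(0.37, [369.0, 177.0]), (0.28, [371.0, 174.0])] []
loupe [(0.77, [265.0, 106.0])] [(0.96, [247.0, 68.0, 283.0, 117.0])]
loupe_lens [(0.73, [263.0, 99.0])] [(0.56, [249.0, 64.0, 284.0, 120.0])]
jar [(0.74, [343.0, 111.0])] [(0.73, [332.0, 99.0, 354.0, 121.0])]
screwdriver [(0.81, [260.0, 188.0])] [(0.65, [255.0, 183.0, 262.0, 211.0])]
spool [(0.
[... 680 characters left out ...]
[(0.98, [340.0, 174.0]), (0.89, [164.0, 260.0]), (0.81, [267.0, 168.0])] [(0.73, [253.0, 160.0, 295.0, 189.0]), (0.62, [317.0, 153.0, 360.0, 188.0]), (0.62, [146.0, 231.0, 198.0, 274.0])]
ball [(0.69, [176.0, 215.0]), (0.5, [264.0, 168.0])] []
loupe [(0.69, [174.0, 213.0])] [(0.79, [143.0, 166.0, 190.0, 224.0]), (0.22, [253.0, 159.0, 297.0, 187.0])]
loupe_lens [(0.96, [177.0, 172.0]), (0.43, [223.0, 302.0])] [(0.64, [143.0, 165.0, 191.0, 224.0])]
jar [(0.48, [205.0, 175.0])] [(0.68, [194.0, 158.0, 209.0, 182.0])]
screwdriver [(0.53, [258.0, 224.0])] [(0.6, [236.0, 216.0, 289.0, 233.0])]
spool [(0.9, [147.0, 300.0])] [(0.68, [131.0, 287.0, 157.0, 310.0]), (0.17, [142.0, 165.0, 191.0, 223.0])]
```

View pics/top0.png

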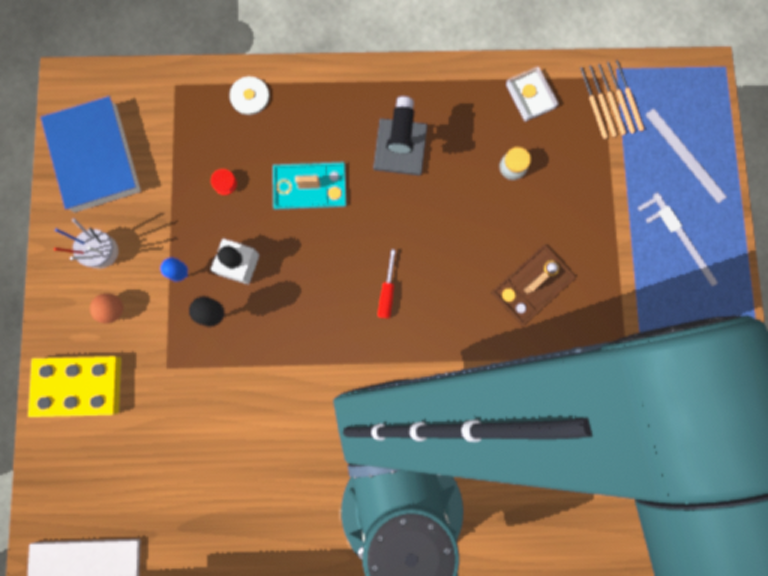

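View pics/side0.png

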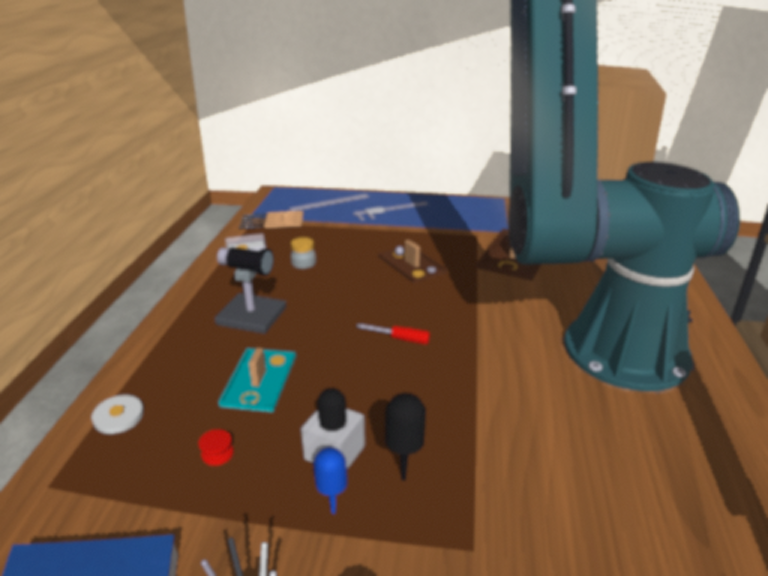

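The dark tray holds the ball at top (367,178). The small black blower sits in the stand at (157,172) and the loupe is at (266,95). Another tray is partly hidden behind the arm, so I'll check sizes when refining.

```bash
cat > m.py <<'E'
from h import *
np.set_printoptions(precision=1,suppress=True)
o=r.observe(); print(o["time"],o["ee_pos"],o["tcp_rot"],o["ft_force"])
T=snap("top");S=snap("side")
def tri(p,q):
    o1,v1=ray(T,p);o2,v2=ray(S,q)
    A=np.c_[v1,-v2];t=np.linalg.lstsq(A,o2-o1,rcond=None)[0]
    a,b=o1+v1*t[0],o2+v2*t[1]; return (a+b)/2,np.linalg.norm(a-b)
print("ball", at_z(T,[368,177.5],14), "loupelens",tri([263,99],[177,172]),"jar",at_z(T,[343,111],0))
for n,cam,s,z in [("tray","top",T,8),("tray","side",S,8),("stand","top",T,50),("stand","side",S,50),("blower","top",T,90),("blower","side",S,90),("loupe","top",T,100)]:
    for m in r.cut_out(n,cam):
        p=np.array(m["pixels"]).astype(np.uint8); c=cv2.findNonZero(p)
        if c is None: continue
        g=np.array([at_z(s,q,z)[:2] for q in c[:,0]],np.float32)
        print(n,cam,round(m["conf"],2),m["bbox"],len(c),"rect",cv2.minAreaRect(g),"mean",g.mean(0))
for cam,s in(("top",T),("side",S)):
    for n in ("ball","tray_pocket","loupe_lens","loupe","stand","tray"):
        z={"ball":14,"tray_pocket":14,"loupe_lens":130}.get(n,0)
        for a in r.spot_point(n,cam): print(cam,n,round(a["conf"],2),a["pixel"],at_z(s,a["pixel"],z))
a=[]
for s,c in [(T,(130,150,190,195)),(T,(320,155,390,225)),(T,(240,55,300,125)),(S,(195,250,250,320)),(S,(245,150,305,195)),(S,(135,160,195,225))]:
    a.append(cv2.resize(cv2.cvtColor(np.array(s["pixels"])[c[1]:c[3],c[0]:c[2]],cv2.COLOR_RGB2BGR),(260,280),interpolation=cv2.INTER_CUBIC)); 
cv2.imwrite("pics/crops.png",np.vstack([np.hstack(a[:3]),np.hstack(a[3:])]))
E
python3 m.py
```

```text
2.1 [ 178.3 -572.8  231.3] [[ 0.3 -1.  -0. ]
 [-1.  -0.3  0. ]
 [-0.   0.  -1. ]] [-0.1 -0.6  0.4]
ball [ 464.  -318.2   14. ] loupelens (array([674.7,  -0.6, 142.3]), np.float64(2.8266072163091738)) jar [ 681.1 -257.5    0. ]
tray top 0.89 [182.2, 107.0, 233.4, 136.4] 1441 rect ((647.8045043945312, 174.60858154296875), (96.93743896484375, 152.76864624023438), 0.5258986949920654) mean [647.9 174.8]
tray top 0.77 [324.5, 163.0, 384.1, 215.1] 1515 rect ((427.4315185546875, -276.5427551269531), (95.97708129882812, 155.396484375), 40.07852554321289) mean [ 426.8 -276.7]
tray side 0.74 [251.7, 162.8, 298.9, 187.7] 625 rect ((432.53369140625, -281.55230712890625), (105.6034927368164, 179.95558166503906), 36.40672302246094) mean [ 425.8 -270.1]
tray side 0.7 [318.7, 154.0, 361.2, 185.4] 680 rect ((186.078369140625, -360.75830078125), (244.15501403808594, 138.4414520263672), 70.43002319335938) mean [ 214.2 -322.1]
tray side 0.68 [146.1, 231.4, 196.2, 273.5] 1559 rect ((646.0592041015625, 175.2532958984375), (100.92679595947266, 170.82460021972656), 0.019301574677228928) mean [646.  179.9]
st
[... 2110 characters left out ...]
 0.57 [353.5, 185.6] [ 442.2 -275.9    0. ]
side ball 0.38 [265.8, 167.8] [ 461.9 -310.8   14. ]
side tray_pocket 0.81 [268.0, 166.8] [ 455.1 -319.6   14. ]
side tray_pocket 0.63 [342.6, 175.2] [ 194.4 -292.8   14. ]
side tray_pocket 0.57 [165.6, 259.8] [649.7 218.3  14. ]
side loupe_lens 0.79 [178.2, 176.3] [673.4   0.7 130. ]
side loupe_lens 0.31 [224.2, 298.0] [452.9 431.4 130. ]
side loupe 0.82 [173.8, 212.5] [703.7  -8.8   0. ]
side loupe 0.68 [266.4, 166.5] [ 463.9 -348.8    0. ]
side stand 0.21 [203.3, 173.2] [ 678.8 -266.3    0. ]
side tray 0.93 [269.4, 175.8] [ 445.5 -278.9    0. ]
side tray 0.62 [348.8, 171.9] [ 167.7 -348.4   -0. ]
side tray 0.58 [173.4, 252.5] [646.2 171.8   0. ]
```

View pics/crops.png

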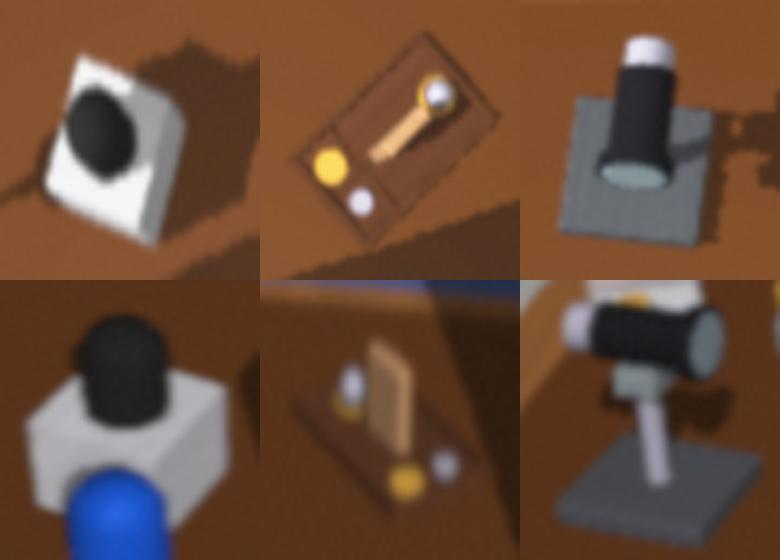

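The tray with the ball is 148x92, yaw about -50°, and matches the given size. I'll refine the blower and loupe by matching model points to the pixels.

```bash
cat > fit.py <<'E'
from m import *
from scipy.optimize import least_squares
print("-----")
# loupe: base top corners in top view + lens centre in both
C=np.array([[-35,50],[-35,-50],[75,50],[75,-50]]); px=np.array([[249.7,113],[280.8,116],[253.2,79.25],[284.5,82.5]])
def f(p):
    c,s=np.cos(p[2]),np.sin(p[2]); R=np.array([[c,-s],[s,c]])
    W=np.c_[C@R.T+p[:2],[18]*4]; L=np.r_[R@[-30,0]+p[:2],130]
    return np.r_[(proj(T,W)-px).ravel(),(proj(T,L)-[266.8,98.75]).ravel(),(proj(S,L)-[178.2,174.9]).ravel()]
q=least_squares(f,[705,-8,-.1]); p=q.x
print("loupe",p,np.degrees(p[2]),"lens",p[:2]-30*np.array([np.cos(p[2]),np.sin(p[2])]),"res",q.fun)
def hullmask(s,P):
    m=np.zeros((384*4,512*4),np.uint8); h=cv2.convexHull(proj(s,P).astype(np.float32))
    cv2.fillConvexPoly(m,np.round(h*4+1.5).astype(int),1); return m
def cen(m,k=1):
    M=cv2.moments(m,True); return np.array([M["m10"],M["m01"]])/M["m00"]/k,M["m00"]/k/k
def pick(n,cam,xy):
    L=[np.array(m["pixels"]).astype(np.uint8) for m in r.cut_out(n,cam)]
    return min(L,key=lambda m:np.linalg.norm(cen(m)[0]-xy))
a=np.linspace(0,2*np.pi,24,endpoint=False)
def cyl(x,y): return np.array([[x+R*np.cos(t),y+R*np.sin(t),z] for R,z in((20,62),(20,102),(14,112),(5,116)) for t in a])
mt,ms=pick("blower","top",[153,172]),pick("blower","side",[222,272])
g=lambda p:np.r_[cen(hullmask(T,cyl(*p)),4)[0]-cen(mt)[0],cen(hullmask(S,cyl(*p)),4)[0]-cen(ms)[0]]
q=least_squares(g,[483,316],diff_step=5e-3); print("blower",q.x,q.fun,"areas",cen(mt)[1],cen(hullmask(T,cyl(*q.x)),4)[1],cen(ms)[1],cen(hullmask(S,cyl(*q.x)),4)[1])
# tray corners (rim z=10) from crop
px=np.array([[320+(x-260)*70/260,155+y*70/280] for x,y in((425,32),(499,118),(370,243),(293,158))]); C=np.array([[74,46],[74,-46],[-74,-46],[-74,46]])
def f(p):
    c,s=np.cos(p[2]),np.sin(p[2]); R=np.array([[c,-s],[s,c]])
    return (proj(T,np.c_[C@R.T+p[:2],[10]*4])-px).ravel()
q=least_squares(f,[428,-276,-.87]);p=q.x; print("tray",p,np.degrees(p[2]),"pocket",p[:2]+52*np.array([np.cos(p[2]),np.sin(p[2])]),"res",q.fun)
print("ball side",at_z(S,[245+(352-260)*60/260,150+(384-280)*45/280],14),"grip side top mid",at_z(S,[245+(390-260)*60/260,150+(351-280)*45/280],54))
E
python3 fit.py | sed -n '/-----/,$p'
```

```text
-----
loupe [705.3 -15.4  -0.1] -7.6088715429585525 lens [675.5 -11.4] res [-0.6 -0.7  0.4 -0.3 -0.2 -0.4  0.1 -0.3 -0.2  0.9  0.6 -0.7]
blower [560.3 414.2] [-32.5 -24.5  19.3 -20.9] areas 243.0 226.75 559.0 582.75
tray [ 429.2 -283.    -0.9] -50.11588158941929 pocket [ 462.5 -322.9] res [-0.4 -0.6  0.5  0.2 -0.   1.  -0.1 -0.6]
ball side [ 461.4 -319.4   14. ] grip side top mid [ 427.9 -284.8   54. ]
```

```bash
cat > bl.py <<'E'
from fit import *
print("=====")
p=np.array([483.,316.])
for i in range(4):
    J=np.array([(g(p+d)-g(p-d))/6 for d in 3*np.eye(2)]).T
    p=p-np.linalg.lstsq(J,g(p),rcond=None)[0]
print("blower",p,g(p))
E
sed -i '/^q=least_squares(g/d' fit.py; python3 bl.py | sed -n '/=====/,$p'
```

```text
=====
blower [485.7 318.4] [ 0.5 -0.  -0.   0.5]
```

Call:
apply_moves(
  moves=[
    [[0.136,0.1365,0.02,0.057],[0.136,0.1365,0.02,0.057],[0.136,0.1365,0.02,0.057],[0.136,0.1365,0.02,0.057],[0.136,0.1365,0.02,0.057],[0.136,0.1365,0,0.057],[0.136,0.1365,0,0.057],[0.136,0.1365,0,0.057],[0.047,0.2,0,0.057],[0.047,0.2,0,0.057],[0.047,0.2,0,0.056],[0.047,0.2,0,0],[0.047,0.2,0,0],[0.047,0.2,0,0]],
  ],
  claw=1,
)

```text
time: 7.2
ee_pos: [521.2, 1.8, 256.5]
tcp_rot: [[0.766, 0.642, 0.001], [0.642, -0.766, -0.0], [0.0, 0.001, -1.0]]
ft_force: [1.2, 0.3, 0.1]
grip_width: 85.3
```

Call:
apply_moves(
  moves=[
    [[-0.021,0.1804,-0.04,0],[-0.021,0.1804,-0.04,0],[-0.021,0.1804,-0.04,0],[-0.021,0.1804,-0.05,0],[-0.021,0.1804,-0.06,0],[-0.021,0.1804,-0.07,0],[-0.021,0.1804,-0.07,0],[0,0,0,0],[0,0,0,0]],
  ],
)

```text
time: 8.32
ee_pos: [484.0, 315.5, 163.8]
tcp_rot: [[0.766, 0.643, -0.0], [0.643, -0.766, -0.001], [-0.001, 0.0, -1.0]]
ft_force: [-0.3, 0.2, 0.6]
grip_width: 85.3
```

```bash
python3 - <<'E'
from h import *
np.set_printoptions(precision=1,suppress=True)
T=snap("top");S=snap("side"); print(r.observe()["time"],r.observe()["ee_pos"])
a=[]
for s,c in [(S,(180,215,270,325)),(S,(240,140,370,210)),(T,(240,55,300,125)),(T,(310,100,490,300))]:
    a.append(cv2.resize(cv2.cvtColor(np.array(s["pixels"])[c[1]:c[3],c[0]:c[2]],cv2.COLOR_RGB2BGR),(390,290),interpolation=cv2.INTER_CUBIC))
cv2.imwrite("pics/c2.png",np.vstack([np.hstack(a[:2]),np.hstack(a[2:])]))
# side-view column check: blower at z 82 vs TCP
print(proj(S,[[485.7,318.4,90],[484.5,317.5,150]]))
E
```

```text
8.425 [484.5 315.  164.3]
[[220.6 270.7]
 [219.8 247.9]]
```

View pics/c2.png

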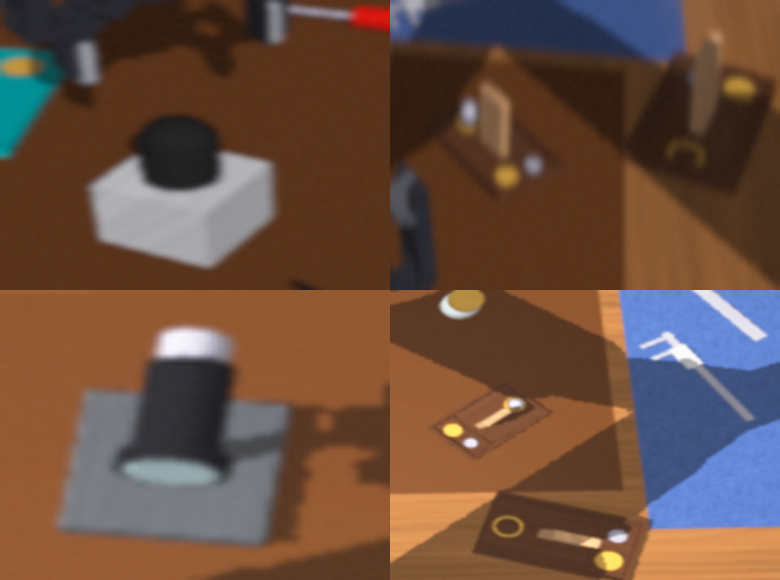

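The stand and blower look unchanged, and the hidden look-alike tray is larger and holds no ball. But the two look-alike blowers are missing from the side crop, so I'll check the full pictures.

```bash
python3 - <<'E'
from h import *
T=snap("top");S=snap("side")
f=lambda s:cv2.resize(cv2.cvtColor(np.array(s["pixels"]),cv2.COLOR_RGB2BGR)[90:],None,fx=1,fy=1)
cv2.imwrite("pics/c3.png",np.vstack([f(T)[:250,:][:, :],f(S)]))
for n in ("blower",):
    for c,s in(("top",T),("side",S)):
        for a in r.look_for(n,c): print(c,a)
E
```

```text
top {'bbox': [82.2, 70.0, 113.0, 90.9], 'conf': 0.75}
top {'bbox': [156.2, 167.9, 162.4, 173.2], 'conf': 0.4}
side {'bbox': [254.6, 329.1, 306.2, 382.3], 'conf': 0.79}
side {'bbox': [41.7, 323.3, 62.5, 359.3], 'conf': 0.72}
side {'bbox': [253.5, 163.1, 298.4, 188.6], 'conf': 0.52}
```

View pics/c3.png

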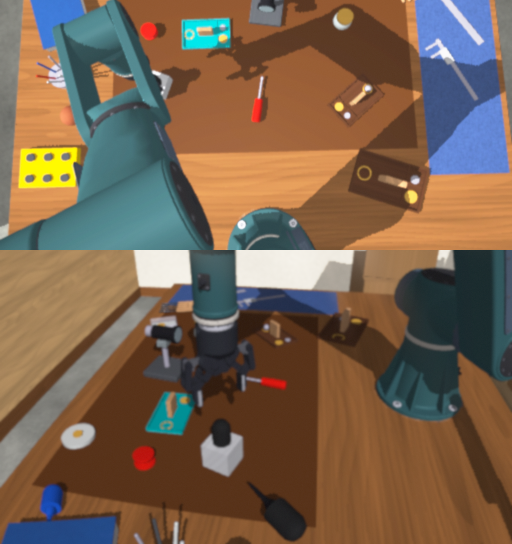

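The free-standing look-alikes toppled and rolled, but both are still on the table and well clear of the job. The target blower is still seated at side (221,270). Descending to grip it.

Call:
apply_moves(
  moves=[
    [[0.002,0.006,-0.049,0],[0.002,0.006,-0.049,0],[0,0,-0.049,0],[0,0,-0.049,0],[0,0,-0.049,0],[0,0,-0.049,0],[0,0,-0.049,0],[0,0,-0.049,0],[0,0,0,0],[0,0,0,0]],
  ],
)

```text
time: 9.88
ee_pos: [485.3, 318.9, 65.9]
tcp_rot: [[0.766, 0.642, 0.0], [0.642, -0.766, 0.0], [0.0, 0.0, -1.0]]
ft_force: [0.3, 0.7, 0.4]
grip_width: 85.5
```

Call:
apply_moves(
  moves=[
    [[0,0,0,0],[0,0,0,0],[0,0,0,0],[0,0,0,0],[0,0,0,0],[0,0,0,0],[0,0,0,0],[0,0,0,0]],
  ],
  claw=-1,
)

```text
time: 10.88
ee_pos: [485.4, 319.0, 66.4]
tcp_rot: [[0.766, 0.642, 0.001], [0.642, -0.766, 0.0], [0.001, 0.0, -1.0]]
ft_force: [-1.4, -1.2, 5.7]
grip_width: 38.6
```

```bash
python3 - <<'E'
from h import *
T=snap("top");S=snap("side"); o=r.observe(); print(o["ee_pos"],o["ft_force"],o["moment"],o["time"],o["grip_width"])
a=[]
for s,c in [(S,(170,200,270,325)),(S,(20,310,120,384)),(S,(210,280,330,384)),(T,(50,40,150,140))]:
    a.append(cv2.resize(cv2.cvtColor(np.array(s["pixels"])[c[1]:c[3],c[0]:c[2]],cv2.COLOR_RGB2BGR),(390,290),interpolation=cv2.INTER_CUBIC))
cv2.imwrite("pics/c4.png",np.vstack([np.hstack(a[:2]),np.hstack(a[2:])]))
E
```

```text
[485.34636246 318.98812556  66.36573838] [-2.06017231 -0.36895816  5.27954559] [-0.13807388  0.18483122 -0.04758312] 10.975 38.42853603249938
```

View pics/c4.png

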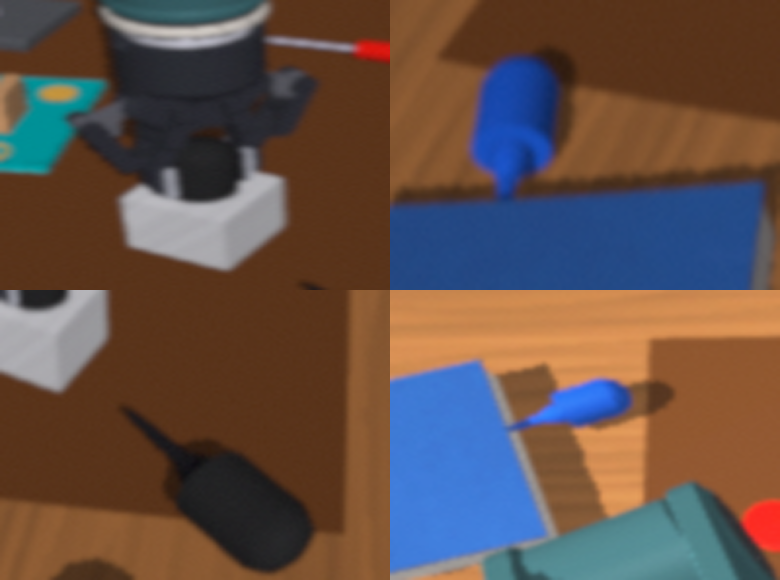

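Call:
apply_moves(
  moves=[
    [[0,0,0.03,0],[0,0,0.06,0],[0,0,0.08,0],[0,0,0.1,0],[0,0,0.1,0],[0,0,0.08,0],[0,0,0.05,0],[0,-0.06,0,0],[0,-0.12,0,0],[0,0,0,0]],
  ],
)

```text
time: 12.22
ee_pos: [483.9, 271.1, 189.7]
tcp_rot: [[0.768, 0.641, -0.003], [0.641, -0.768, -0.002], [-0.003, -0.0, -1.0]]
ft_force: [-0.7, 0.2, -0.4]
grip_width: 38.7
```

```bash
python3 - <<'E'
from h import *
S=snap("side"); o=r.observe(); print(o["ee_pos"],o["ft_force"],o["time"],o["grip_width"])
p=o["ee_pos"]; t=[p[0],p[1],p[2]-62.4]; b=[p[0],p[1],p[2]-4.4]
q=proj(S,[t,b]); print(q)
u=int(q[0][0]);v=int(q[0][1])
im=cv2.cvtColor(np.array(S["pixels"]),cv2.COLOR_RGB2BGR)[v-70:v+40,u-60:u+60]
im=cv2.resize(im,None,fx=5,fy=5,interpolation=cv2.INTER_CUBIC)
for z in q: cv2.circle(im,(int((z[0]-u+60.5)*5),int((z[1]-v+70.5)*5)),4,(0,255,0),1)
cv2.imwrite("pics/c5.png",im)
E
```

```text
[484.3451491  272.27985975 189.94024149] [-0.16996987  0.37133937 -1.1587037 ] 12.275 38.452305113502874
[[224.91585461 242.93702352]
 [223.79233201 220.49902608]]
```

View pics/c5.png

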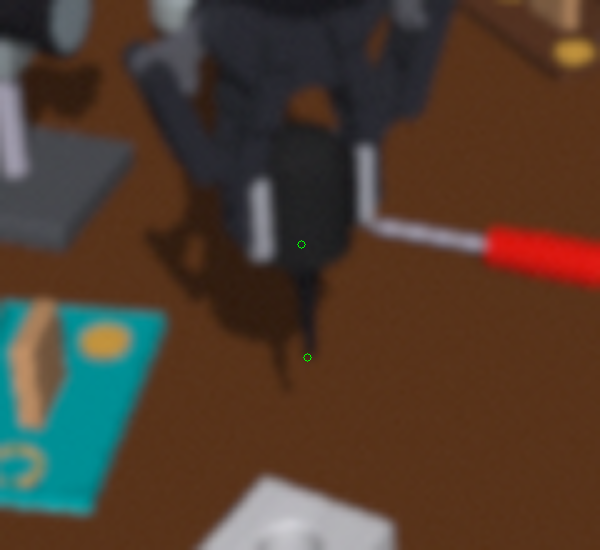

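The blower hangs vertical in the grip with its tip at the predicted pixel, about (225,242). Carrying it over to the ball.

Call:
apply_moves(
  moves=[
    [[-0.006,-0.08,0,0],[-0.006,-0.16,0,0],[-0.006,-0.19,0,0],[-0.006,-0.19,0,0],[-0.006,-0.19,0,0],[-0.006,-0.19,0,0],[-0.006,-0.19,0,0],[-0.006,-0.19,0,0],[-0.006,-0.19,0,0],[-0.006,-0.19,0,0],[-0.006,-0.19,0,0],[-0.006,-0.19,0,0],[-0.006,-0.15,0,0],[-0.006,-0.08,0,0],[0,0,0,0],[0,0,0,0]],
  ],
)

```text
time: 14.28
ee_pos: [463.7, -317.2, 190.5]
tcp_rot: [[0.766, 0.643, -0.001], [0.643, -0.766, 0.001], [0.0, -0.002, -1.0]]
ft_force: [0.3, 0.5, -0.0]
grip_width: 38.5
```

```bash
python3 - <<'E'
from h import *
S=snap("side"); o=r.observe(); print(o["ee_pos"],o["ft_force"],o["time"],o["grip_width"])
p=o["ee_pos"]; q=proj(S,[[p[0],p[1],p[2]-62.4],[462.5,-321,14]]); print(q)
for n in("ball","tray_pocket"):print([(round(a["conf"],2),a["pixel"],at_z(S,a["pixel"],14)) for a in r.spot_point(n,"side")])
u=int(q[1][0]);v=int(q[1][1])
im=cv2.cvtColor(np.array(S["pixels"]),cv2.COLOR_RGB2BGR)[v-60:v+30,u-50:u+50]
im=cv2.resize(im,None,fx=6,fy=6,interpolation=cv2.INTER_CUBIC)
for z in q: cv2.circle(im,(int((z[0]-u+50.5)*6),int((z[1]-v+60.5)*6)),4,(0,255,0),1)
cv2.imwrite("pics/c6.png",im)
E
```

```text
[ 463.83683219 -317.01606957  190.58309786] [-0.40121997  0.3993992  -0.8799632 ] 14.325 38.862414926361
[[265.92237974 137.08392475]
 [265.96635534 166.49605847]]
[(0.52, [265.6, 167.8], array([ 462.62825297, -310.65870276,   14.        ]))]
[(0.91, [268.5, 169.2], array([ 451.30755106, -301.31012203,   14.        ])), (0.86, [164.6, 260.0], array([651.92986489, 219.41053098,  14.        ])), (0.61, [342.4, 171.6], array([ 193.56703897, -319.86072456,   14.        ])), (0.45, [266.0, 164.8], array([ 463.90492384, -334.43251167,   14.        ]))]
```

View pics/c6.png

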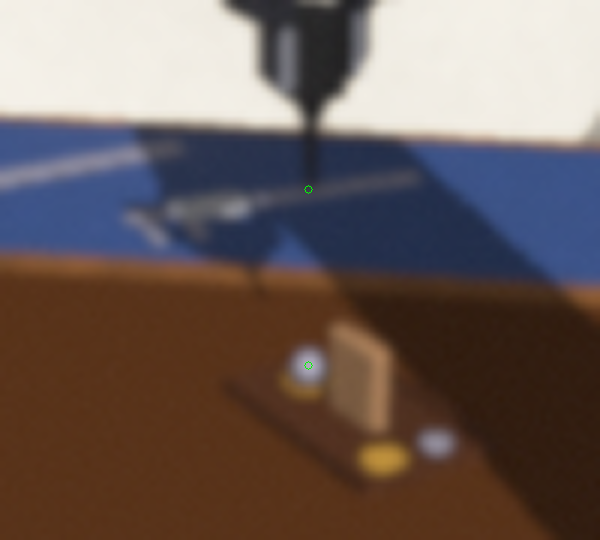

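Ball shows at the predicted pixel. Lowering so the tip is about 40 mm above the ball's centre, then dwelling.

Call:
apply_moves(
  moves=[
    [[-0.005,-0.012,-0.04,0],[0,0,-0.06,0],[0,0,-0.07,0],[0,0,-0.06,0],[0,0,-0.04,0],[0,0,-0.028,0],[0,0,0,0],[0,0,0,0]],
  ],
)

```text
time: 15.42
ee_pos: [463.2, -322.0, 116.7]
tcp_rot: [[0.766, 0.642, 0.001], [0.642, -0.766, -0.001], [0.0, 0.001, -1.0]]
ft_force: [-0.5, -1.3, -1.6]
grip_width: 38.6
```

```bash
python3 - <<'E'
from h import *
S=snap("side");T=snap("top"); o=r.observe(); print(o["ee_pos"],o["ft_force"],o["time"],o["grip_width"])
p=o["ee_pos"]; W=[[p[0],p[1],p[2]-62.4],[462.5,-321,14]]
a=[]
for s in (S,T):
    q=proj(s,W); u=int(q[1][0]);v=int(q[1][1]); print(q)
    im=cv2.cvtColor(np.array(s["pixels"]),cv2.COLOR_RGB2BGR)[v-35:v+30,u-32:u+32]
    im=cv2.resize(im,None,fx=6,fy=6,interpolation=cv2.INTER_CUBIC)
    for z in q: cv2.circle(im,(int((z[0]-u+32.5)*6),int((z[1]-v+35.5)*6)),4,(0,255,0),1)
    a.append(im)
cv2.imwrite("pics/c7.png",np.hstack(a))
E
```

```text
[ 463.17660182 -321.99801513  116.8329632 ] [ 0.22507944 -0.16036564 -1.01691397] 15.525 38.78784136226901
[[265.97388997 156.06855228]
 [265.96635534 166.49605847]]
[[372.99551794 175.36547381]
 [368.93863968 177.95965122]]
```

View pics/c7.png

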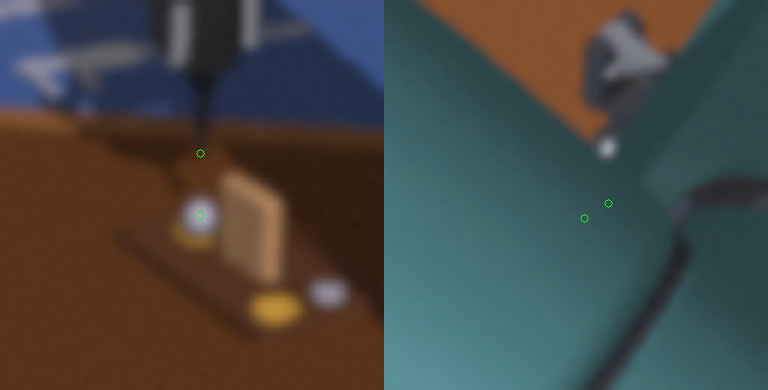

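Call:
apply_moves(
  moves=[
    [[0,0,0,0],[0,0,0,0],[0,0,0,0],[0,0,0,0],[0,0,0,0],[0,0,0,0],[0,0,0,0],[0,0,0,0],[0,0,0,0],[0,0,0,0],[0,0,0,0],[0,0,0,0],[0,0,0,0],[0,0,0,0],[0,0,0,0],[0,0,0,0],[0,0,0,0],[0,0,0,0]],
  ],
)

```text
time: 17.77
ee_pos: [462.9, -321.7, 116.3]
tcp_rot: [[0.766, 0.642, -0.0], [0.642, -0.766, -0.0], [-0.0, 0.0, -1.0]]
ft_force: [-0.1, 0.3, -0.6]
grip_width: 38.5
```

Nozzle and ball line up in the side picture (columns match), and the hold lasted over 2 s. Returning to the stand.

Call:
apply_moves(
  moves=[
    [[0,0,0.05,0],[0,0,0.1,0],[0,0,0.1,0],[0,0,0.05,0],[0.006,0.08,0,0],[0.006,0.16,0,0],[0.006,0.19,0,0],[0.006,0.19,0,0],[0.006,0.19,0,0],[0.006,0.19,0,0],[0.006,0.19,0,0],[0.006,0.19,0,0],[0.006,0.19,0,0],[0.006,0.19,0,0],[0.006,0.19,0,0],[0.006,0.19,0,0],[0.006,0.19,0,0],[0.006,0.15,0,0],[0.006,0.08,0,0],[0,0,0,0]],
  ],
)

```text
time: 20.27
ee_pos: [484.3, 319.2, 190.5]
tcp_rot: [[0.765, 0.644, -0.001], [0.644, -0.765, -0.001], [-0.002, -0.0, -1.0]]
ft_force: [-0.7, 0.5, -1.2]
grip_width: 38.5
```

Call:
apply_moves(
  moves=[
    [[0,0,0,0],[0,0,0,0],[0,0,0,0]],
  ],
)

```text
time: 20.65
ee_pos: [485.4, 317.4, 191.4]
tcp_rot: [[0.767, 0.641, -0.0], [0.641, -0.767, -0.0], [-0.0, 0.0, -1.0]]
ft_force: [1.0, -0.5, -0.4]
grip_width: 38.4
```

Call:
apply_moves(
  moves=[
    [[0,0.004,-0.06,0],[0,0,-0.08,0],[0,0,-0.08,0],[0,0,-0.07,0],[0,0,-0.06,0],[0,0,-0.05,0],[0,0,-0.04,0],[0,0,-0.02,0],[0,0,-0.01,0],[0,0,-0.01,0],[0,0,-0.01,0],[0,0,0,0],[0,0,0,0]],
  ],
)

```text
time: 22.28
ee_pos: [485.4, 319.4, 68.9]
tcp_rot: [[0.766, 0.642, 0.0], [0.642, -0.766, 0.0], [0.0, 0.0, -1.0]]
ft_force: [-0.3, 0.6, -0.8]
grip_width: 39.0
```

Call:
apply_moves(
  moves=[
    [[0,0,-0.006,0],[0,0,-0.004,0],[0,0,0,0],[0,0,0,0]],
  ],
)

```text
time: 22.78
ee_pos: [485.3, 319.4, 66.4]
tcp_rot: [[0.766, 0.642, -0.0], [0.642, -0.766, -0.0], [-0.0, 0.0, -1.0]]
ft_force: [-0.9, -0.8, 1.9]
grip_width: 38.3
```

Call:
apply_moves(
  moves=[
    [[0,0,0,0],[0,0,0,0],[0,0,0,0],[0,0,0,0],[0,0,0,0],[0,0,0,0],[0,0,0,0]],
  ],
  claw=1,
)

```text
time: 23.65
ee_pos: [485.3, 319.3, 66.3]
tcp_rot: [[0.766, 0.642, -0.0], [0.642, -0.766, -0.0], [-0.0, -0.0, -1.0]]
ft_force: [-0.7, -0.1, -0.2]
grip_width: 85.9
```

Call:
apply_moves(
  moves=[
    [[0,0,0.03,0],[0,0,0.05,0],[0,0,0.08,0],[0,0,0.1,0],[0,0,0.1,0],[0,0,0.1,0],[0,-0.1,0.02,0],[0,-0.15,0,0],[0,-0.15,0,0]],
  ],
)

```text
time: 24.78
ee_pos: [485.6, 218.6, 187.5]
tcp_rot: [[0.766, 0.643, 0.002], [0.643, -0.766, 0.0], [0.001, 0.001, -1.0]]
ft_force: [-0.4, -0.2, 0.1]
grip_width: 85.4
```

```bash
python3 - <<'E'
from h import *
S=snap("side"); o=r.observe(); print(o["ee_pos"],o["ft_force"],o["time"],o["grip_width"])
q=proj(S,[[485,318,116],[485,318,62]]);print(q)
im=cv2.cvtColor(np.array(S["pixels"]),cv2.COLOR_RGB2BGR)
im1=cv2.resize(im[220:320,170:270],(400,400),interpolation=cv2.INTER_CUBIC);im2=cv2.resize(im[150:250,130:230],(400,400),interpolation=cv2.INTER_CUBIC)
for z in q: cv2.circle(im1,(int((z[0]-170+.5)*4),int((z[1]-220+.5)*4)),4,(0,255,0),1)
cv2.imwrite("pics/c8.png",np.hstack([im1,im2]))
for n in ("loupe_lens","loupe"):print(n,[(round(a["conf"],2),a["pixel"],at_z(S,a["pixel"],130 if n!="loupe" else 0)) for a in r.spot_point(n,"side")])
E
```

```text
[484.83527123 214.55417643 187.21852157] [-0.60344323 -3.09644345 -0.84401503] 24.825 85.54584571103344
[[220.33186445 261.01679245]
 [221.54060937 280.44881979]]
loupe_lens [(0.73, [177.4, 174.5], array([678.97714232,  -9.32961964, 130.        ]))]
loupe [(0.66, [173.3, 213.0], array([704.3125847 ,  -5.98841352,   0.        ]))]
```

View pics/c8.png

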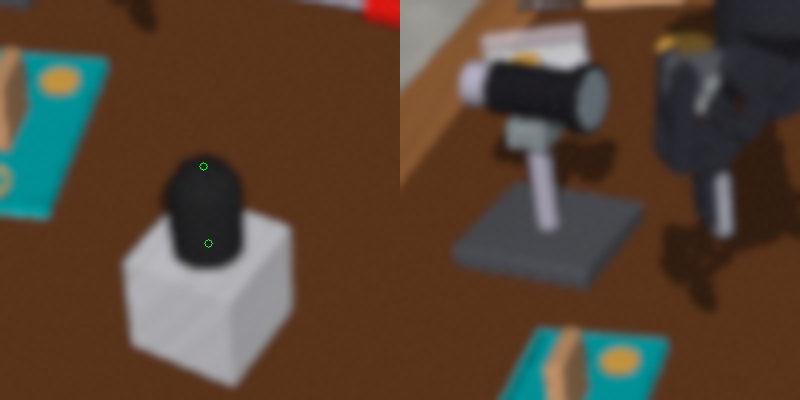

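Blower is seated upright at (221,270). The loupe lens reads about (676,-10). Moving over the tray grip.

Call:
apply_moves(
  moves=[
    [[-0.018,-0.08,0,0],[-0.018,-0.16,0,0],[-0.018,-0.19,0,0],[-0.018,-0.19,0,0],[-0.018,-0.19,0,0],[-0.018,-0.19,0,0],[-0.018,-0.19,0,0],[-0.018,-0.19,0,0],[-0.018,-0.19,0,0],[-0.018,-0.19,0,0],[-0.018,-0.14,0,0],[-0.018,-0.06,0,0],[0,0,0,0],[0,0,0,0],[0,0,0,0]],
  ],
)

```text
time: 26.8
ee_pos: [431.4, -269.3, 186.3]
tcp_rot: [[0.765, 0.644, -0.0], [0.644, -0.765, 0.0], [0.0, -0.001, -1.0]]
ft_force: [0.4, 0.5, 0.4]
grip_width: 85.7
```

Call:
apply_moves(
  moves=[
    [[-0.01,-0.049,-0.05,0],[0,0,-0.08,0],[0,0,-0.1,0],[0,0,-0.1,0],[0,0,-0.07,0],[0,0,-0.03,0],[0,0,0,0],[0,0,0,0]],
  ],
)

```text
time: 27.8
ee_pos: [429.2, -283.3, 79.3]
tcp_rot: [[0.766, 0.642, 0.001], [0.642, -0.766, -0.001], [0.0, 0.001, -1.0]]
ft_force: [-0.0, 0.4, -0.1]
grip_width: 85.7
```

```bash
python3 - <<'E'
from h import *
S=snap("side"); o=r.observe(); print(o["ee_pos"],o["time"])
q=proj(S,[o["ee_pos"],[429,-281.5,54]]); print(q)
im=cv2.cvtColor(np.array(S["pixels"]),cv2.COLOR_RGB2BGR)
im1=cv2.resize(im[110:200,225:325],(600,540),interpolation=cv2.INTER_CUBIC)
for z in q: cv2.circle(im1,(int((z[0]-225+.5)*6),int((z[1]-110+.5)*6)),4,(0,255,0),1)
cv2.imwrite("pics/c9.png",im1)
E
```

```text
[ 429.27986017 -283.31129075   79.37107057] 27.85
[[274.74527252 154.82751785]
 [274.58853437 161.80759518]]
```

View pics/c9.png

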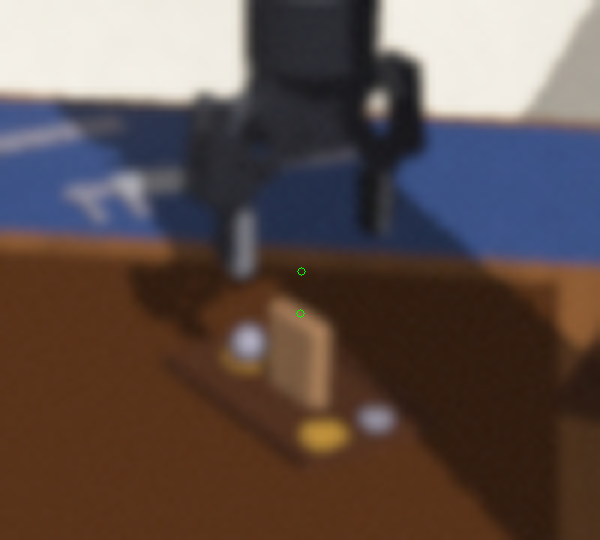

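Hand is centred over the grip (predicted (300,313), seen about (300,312)). Descending and closing in two stages.

Call:
apply_moves(
  moves=[
    [[0,0,-0.05,0],[0,0,-0.06,0],[0,0,-0.06,0],[0,0,-0.04,0],[0,0,-0.02,0],[0,0,0,0],[0,0,0,0]],
  ],
)

```text
time: 28.72
ee_pos: [429.1, -283.1, 21.6]
tcp_rot: [[0.766, 0.642, 0.0], [0.642, -0.766, -0.001], [0.0, 0.001, -1.0]]
ft_force: [0.8, 0.1, -0.5]
grip_width: 85.2
```

Call:
apply_moves(
  moves=[
    [[0,0,0,0],[0,0,0,0],[0,0,0,0],[0,0,0,0],[0,0,0,0],[0,0,0,0],[0,0,0,0],[0,0,0,0]],
  ],
  claw=-0.5,
)

```text
time: 29.72
ee_pos: [428.8, -282.9, 21.2]
tcp_rot: [[0.766, 0.642, -0.0], [0.642, -0.766, -0.0], [-0.0, -0.0, -1.0]]
ft_force: [0.1, 0.5, 0.6]
grip_width: 21.3
```

Call:
apply_moves(
  moves=[
    [[0,0,0,0],[0,0,0,0],[0,0,0,0],[0,0,0,0],[0,0,0,0],[0,0,0,0]],
  ],
  claw=-1,
)

```text
time: 30.48
ee_pos: [429.1, -283.0, 21.5]
tcp_rot: [[0.766, 0.642, 0.0], [0.642, -0.766, -0.0], [0.0, 0.001, -1.0]]
ft_force: [1.8, 1.8, 5.0]
grip_width: 11.1
```

Gripped (11 mm). Lifting gently.

Call:
apply_moves(
  moves=[
    [[0,0,0.01,0],[0,0,0.03,0],[0,0,0.05,0],[0,0,0.07,0],[0,0,0.08,0],[0,0,0.08,0],[0,0,0.07,0],[0,0,0.05,0],[0,0,0.024,0],[0,0,0,0],[0,0,0,0]],
  ],
)

```text
time: 31.85
ee_pos: [428.5, -282.6, 136.7]
tcp_rot: [[0.766, 0.642, -0.001], [0.642, -0.766, 0.001], [-0.0, -0.001, -1.0]]
ft_force: [0.4, 0.9, -1.6]
grip_width: 11.2
```

Call:
apply_moves(
  moves=[
    [[0.006,0.02,0,0.005],[0.013,0.04,0,0.01],[0.019,0.06,0,0.018],[0.026,0.08,0,0.02],[0.032,0.1,0,0.02],[0.032,0.1,0,0.02],[0.032,0.1,0,0.02],[0.032,0.1,0,0.02],[0.032,0.1,0,0.02],[0.032,0.1,0,0.02],[0.032,0.1,0,0.02],[0.032,0.1,0,0.02],[0.026,0.08,0,0.016],[0.013,0.04,0,0.008],[0.006,0.02,0,0.002],[0,0,0,0],[0,0,0,0],[0,0,0,0]],
  ],
)

```text
time: 34.1
ee_pos: [519.9, 1.6, 137.3]
tcp_rot: [[0.123, 0.992, -0.0], [0.992, -0.123, -0.0], [-0.0, -0.0, -1.0]]
ft_force: [-0.1, -0.7, -3.3]
grip_width: 11.2
```

```bash
python3 - <<'E'
from h import *
np.set_printoptions(precision=1,suppress=True)
S=snap("side");T=snap("top"); o=r.observe(); print(o["ee_pos"],o["ft_force"],o["time"],o["grip_width"])
for c,s in(("side",S),("top",T)):
    for n in ("ball","tray_pocket","loupe_lens"):print(c,n,[(round(a["conf"],2),a["pixel"],at_z(s,a["pixel"],130)) for a in r.spot_point(n,c)])
p=np.array(o["ee_pos"]); x=o["tcp_rot"]; d=np.array([x[1][0],-x[0][0]]); b=np.r_[p[:2]+52*d,p[2]-7.5]
lens=np.array([676,-10,130]); c,s_=np.cos(np.radians(-7)),np.sin(np.radians(-7)); 
tgt=lens-45*np.array([c,s_,0]); print("ball",b,"target",tgt)
a=[]
for s,w in((S,(130,140,260,240)),(T,(200,60,330,160))):
    im=cv2.resize(cv2.cvtColor(np.array(s["pixels"]),cv2.COLOR_RGB2BGR)[w[1]:w[3],w[0]:w[2]],None,fx=5.9/2*1.0,fy=5.9/2,interpolation=cv2.INTER_CUBIC)
    for z in proj(s,[b,lens,tgt]): cv2.circle(im,(int((z[0]-w[0]+.5)*2.95),int((z[1]-w[1]+.5)*2.95)),3,(0,255,0),1)
    a.append(im)
cv2.imwrite("pics/d1.png",np.hstack(a))
cv2.imwrite("pics/rawS.png",cv2.cvtColor(np.array(S["pixels"]),cv2.COLOR_RGB2BGR))
E
```

```text
[520.    1.7 137.3] [-0.5  0.4 -2.8] 34.2 11.01976123670403
side ball [(0.59, [212.6, 180.4], array([572.5,  10.8, 130. ]))]
side tray_pocket [(0.97, [339.3, 172.5], array([228.2, -84.5, 130. ])), (0.85, [218.5, 178.0], array([559.5,  -4.8, 130. ])), (0.64, [163.8, 261.4], array([592.8, 352.4, 130. ]))]
side loupe_lens [(0.63, [179.0, 176.2], array([671.4,  -0.2, 130. ]))]
top ball [(0.34, [157.6, 177.9], array([457.1, 294.7, 130. ]))]
top tray_pocket [(0.92, [186.5, 119.8], array([621.1, 215.6, 130. ])), (0.77, [364.3, 263.0], array([ 212.4, -259.6,  130. ]))]
top loupe_lens []
ball [571.6  -4.7 129.8] target [631.3  -4.5 130. ]
```

Lifted and aligned with the loupe. Moving most of the way forward, then checking.

Call:
apply_moves(
  moves=[
    [[0.01,0,0,0],[0.03,0,0,0],[0.04,0,0,0],[0.04,0,0,0],[0.03,0,0,0],[0.02,0,0,0],[0.01,0,0,0],[0,0,0,0],[0,0,0,0]],
  ],
)

```text
time: 35.62
ee_pos: [564.7, 2.1, 137.2]
tcp_rot: [[0.122, 0.993, -0.0], [0.993, -0.122, -0.0], [-0.0, -0.0, -1.0]]
ft_force: [-0.2, 0.6, -1.7]
grip_width: 11.5
```

```bash
cat > fin.py <<'E'
from h import *
np.set_printoptions(precision=1,suppress=True)
S=snap("side");T=snap("top"); o=r.observe(); print(o["ee_pos"],o["ft_force"],o["time"],o["grip_width"])
for c,s in(("side",S),):
    for n in ("ball","tray_pocket","loupe_lens"):print(c,n,[(round(a["conf"],2),a["pixel"],at_z(s,a["pixel"],130)) for a in r.spot_point(n,c)])
p=np.array(o["ee_pos"]); x=o["tcp_rot"]; d=np.array([x[1][0],-x[0][0]]); b=np.r_[p[:2]+52*d,p[2]-7.5]
lens=np.array([676,-10,130]); c,s_=np.cos(np.radians(-7)),np.sin(np.radians(-7)); 
tgt=lens-45*np.array([c,s_,0]); print("ball",b,"target",tgt); print(proj(S,[b,lens,tgt]),proj(T,[b,lens,tgt]))
a=[]
for s,w in((S,(155,145,235,225)),(T,(220,55,300,135))):
    im=cv2.resize(cv2.cvtColor(np.array(s["pixels"]),cv2.COLOR_RGB2BGR)[w[1]:w[3],w[0]:w[2]],None,fx=5,fy=5,interpolation=cv2.INTER_CUBIC)
    for z in proj(s,[b,lens,tgt]): cv2.circle(im,(int((z[0]-w[0]+.5)*5),int((z[1]-w[1]+.5)*5)),3,(0,255,0),1)
    a.append(im)
cv2.imwrite("pics/d2.png",np.hstack(a))
E
python3 fin.py
```

```text
[564.8   2.1 137.3] [-0.  -0.9 -1.1] 35.725 11.296310544145284
side ball [(0.41, [197.0, 177.8], array([618.8,   2.1, 130. ]))]
side tray_pocket [(0.91, [340.3, 170.8], array([224.8, -95.6, 130. ])), (0.82, [163.3, 260.7], array([594.5, 350.5, 130. ])), (0.79, [200.2, 175.7], array([613.1, -11. , 130. ]))]
side loupe_lens [(0.58, [179.8, 173.9], array([673.3, -13.7, 130. ]))]
ball [616.4  -4.2 129.8] target [631.3  -4.5 130. ]
[[198.4 176.8]
 [178.5 174.5]
 [193.3 176.4]] [[264.6 119.8]
 [266.1  99.5]
 [264.6 114.7]]
```

View pics/d2.png

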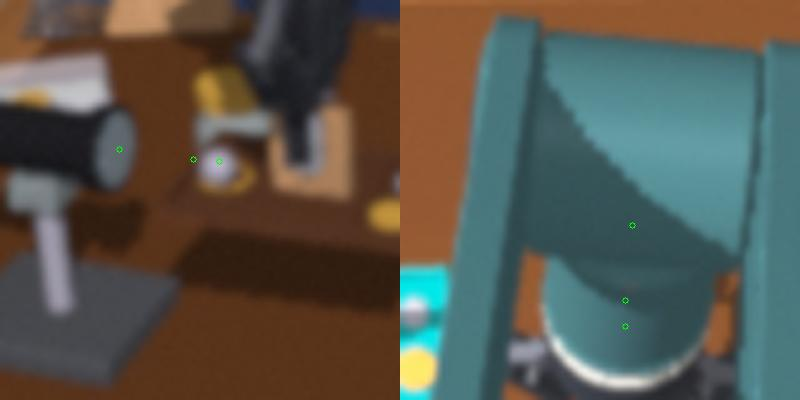

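The side view shows the ball in its pocket at about (199,178), level with and in front of the lens at (178,174.5). The prediction agrees to within 1 px. Final 15 mm advance.

Call:
apply_moves(
  moves=[
    [[0.01,0,0.002,0],[0.02,0.002,0.002,0],[0.02,0.002,0,0],[0.01,0,0,0],[0,0,0,0],[0,0,0,0],[0,0,0,0],[0,0,0,0],[0,0,0,0],[0,0,0,0],[0,0,0,0],[0,0,0,0]],
  ],
)

```text
time: 37.38
ee_pos: [580.1, 3.1, 138.3]
tcp_rot: [[0.122, 0.993, -0.0], [0.993, -0.122, -0.0], [-0.0, -0.0, -1.0]]
ft_force: [-0.6, 0.0, -2.3]
grip_width: 11.2
```

```bash
python3 fin.py; python3 - <<'E'
from h import *
S=snap("side")
for n in("jar","spool","screwdriver","blower"):print(n,[(round(a["conf"],2),a["pixel"]) for a in r.spot_point(n,"side")])
im=np.array(S["pixels"]).astype(int)
c=cv2.HoughCircles(cv2.GaussianBlur(cv2.cvtColor(im.astype(np.uint8),cv2.COLOR_RGB2GRAY)[150:200,175:215],(0,0),.7),cv2.HOUGH_GRADIENT,1,10,param1=60,param2=6,minRadius=3,maxRadius=6)
print(None if c is None else c[0]+[175,150,0])
E
```

```text
[580.1   3.1 138.3] [-0.7 -0.2 -1.9] 37.475 11.015475765733653
side ball [(0.48, [192.0, 173.9], array([638.9, -18.4, 130. ]))]
side tray_pocket [(0.97, [339.6, 174.6], array([228. , -71.8, 130. ])), (0.92, [165.3, 258.9], array([592.3, 344.5, 130. ])), (0.8, [195.4, 176.6], array([625.1,  -4.1, 130. ]))]
side loupe_lens [(0.76, [179.4, 178.0], array([667.1,   9.9, 130. ]))]
ball [631.7  -3.3 130.8] target [631.3  -4.5 130. ]
[[193.  176.3]
 [178.5 174.5]
 [193.3 176.4]] [[264.2 114.5]
 [266.1  99.5]
 [264.6 114.7]]
jar [(0.49, [202.9, 173.4])]
spool [(0.57, [142.8, 303.1])]
screwdriver [(0.54, [255.0, 223.5])]
blower [(0.87, [250.6, 327.0]), (0.73, [224.5, 299.5])]
[[198.5        171.5          5.19999981]
 [178.5        190.5          4.        ]
 [177.5        177.5          3.79999995]]
```

```bash
python3 -c "
from station import r
print(r.finish_job()); o=r.observe(); print(o['time'],o['ee_pos'],o['grip_width'])"
```

```text
the job is handed in; nothing more can be done
None
the job is handed in; nothing more can be done
```

I did every step and handed the job in at about 37.5 s of the 72 s; no verdict came back. The arm is still holding the tray level in front of the loupe.

**Blower:** I held it for over 2 s with its tip about 40 mm above the ball's centre (about 3 cm from its surface). I then put it back in its stand and released it. A side picture afterwards showed it seated upright.

**Tray:** It is gripped at about 11 mm. By robot pose and calibration, the ball is at about (632, -3, 131) mm against a target of (631, -4.5, 130), about 45 mm in front of the lens.
- The last picture I viewed, 15 mm before the final position, showed the ball in its pocket. It was within about 1 px of where I predicted.
- The force reading was steady at about 2 N with no sign of contact.

**Checks that disagreed or were not ideal:**
- **Lens position:** sideways estimates for the lens ran from about -14 to +10 mm. I used -10 mm, from fitting the loupe's base corners and the lens centre.
- **Ball at the final pose:** the network's ball point there was about 15 mm off sideways from the computed position. An automatic circle search did not find the ball reliably.
- **Look-alike blowers:** the blue one and the large black one toppled and rolled while the arm was moving; I don't know what caused it. When last seen, at about 11 s, both were lying on the table.
- **Bystanders:** in the last side picture the network placed the jar, spool and screwdriver within about 5 px of their starting pixels.

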